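# Make up two gift boxes of chocolates

## Task

Make up the two gift boxes from the chocolates on the marble slab, one chocolate to a compartment, near its middle and standing upright on the paper: in the red box the gold cup goes in the middle, with the dark dome on one side and the ivory square on the other; in the teal box the pink bar and the green square, either way round. Set each one down gently, without letting it drop, and leave the light-brown milk chocolate dome, the filling syringe and the foil carton where they are.

Things in the scene. Friction and masses are not known exactly. Their poses are not given: they have to be found in the camera images.
- dark_dome: Very dark brown, round chocolate with a domed top, 36 mm in diameter. Origin: centre of its underside, z up. 30 mm tall, sides upright up to 22 mm, about 30 g (varies); at the start it stands at some yaw on a fixed pale marble slab (160 x 240 mm, top 12 mm above the table) that holds all six chocolates in two rows of three, about 78 mm apart.
- gold_cup: Round chocolate in gold foil, a flat-topped cylinder 36 mm in diameter. Origin: centre of its underside, z up. 30 mm tall, sides upright up to 22 mm, about 30 g (varies); at the start it stands at some yaw on a fixed pale marble slab (160 x 240 mm, top 12 mm above the table) that holds all six chocolates in two rows of three, about 78 mm apart.
- ivory_square: Ivory-white square chocolate, 34 x 34 mm, with two thin dark stripes on its flat top. x and y run along its sides. Origin: centre of its underside, z up. 30 mm tall, sides upright up to 22 mm, about 30 g (varies); at the start it stands at some yaw on a fixed pale marble slab (160 x 240 mm, top 12 mm above the table) that holds all six chocolates in two rows of three, about 78 mm apart.
- pink_bar: Pink oblong chocolate, 46 mm along its x by 30 mm along its y, with a short ivory stripe along its flat top. Origin: centre of its underside, z up. 30 mm tall, sides upright up to 22 mm, about 30 g (varies); at the start it stands at some yaw on a fixed pale marble slab (160 x 240 mm, top 12 mm above the table) that holds all six chocolates in two rows of three, about 78 mm apart.
- green_square: Pistachio-green square chocolate, 34 x 34 mm, with a round dark dot on its flat top. x and y run along its sides. Origin: centre of its underside, z up. 30 mm tall, sides upright up to 22 mm, about 30 g (varies); at the start it stands at some yaw on a fixed pale marble slab (160 x 240 mm, top 12 mm above the table) that holds all six chocolates in two rows of three, about 78 mm apart.
- milk_dome: Light caramel-brown, round chocolate with a domed top, 36 mm in diameter: the spare, which stays where it is on the slab. Origin: centre of its underside, z up. 30 mm tall, sides upright up to 22 mm, about 30 g (varies); at the start it stands at some yaw on a fixed pale marble slab (160 x 240 mm, top 12 mm above the table) that holds all six chocolates in two rows of three, about 78 mm apart.
- red_box: Red open gift box, 10 mm tall in all: floor 4 mm thick (a square of cream paper in each compartment), outer walls and dividers 4 mm thick rising 6 mm above the floor. It is stuck to the table. Origin: centre of its underside, on the table; x across the box, y along the row. 66 mm across, 196 mm along; three compartments in a row, each 58 (x) by 60 (y) mm, centres at y = -64, 0 and +64 mm.
- teal_box: Teal (blue-green) open gift box, 10 mm tall in all: floor 4 mm thick (a square of cream paper in each compartment), outer walls and dividers 4 mm thick rising 6 mm above the floor. It is stuck to the table. Origin: centre of its underside, on the table; x across the box, y along the row. 66 mm across, 132 mm along; two compartments in a row, each 58 (x) by 60 (y) mm, centres at y = -32 and +32 mm.
- syringe: Brown and white filling syringe with a plunger, lying loose on the table beyond the work, about 285 mm long along its y, 54 mm tall; bystander. Origin: under the middle of its barrel.
- foil_carton: Green carton with a red and a navy end, lying loose on the table beyond the work, 300 mm long along its y, 50 x 50 mm; bystander. Origin: centre of its underside.
Not all that is in view belongs to the job. Of the things like the ivory_square, leave any that is blue or purple; of the rest the smaller one is meant.

How it is judged:
By the outcome, as a careful person would: the job done as asked, in the order asked, and still so for the second after the job is handed in, with the robot touching nothing.
It also fails if it takes over 144 s, if anything falls off the work surface, if the arm or the gripper's body presses on something with over 40 N, if the wrist force passes 120 N, or if a joint passes its speed limit or range.

## Robot

A 6-joint arm with a two-finger parallel gripper is mounted at the origin on the work surface. World frame = base frame: x ahead of the robot, y to its left, z up, the work surface at z = 0. Lengths are in m, angles in rad, forces in N, time in s.
With the tool pointing down it reaches from about 0.35 to 0.85 m from the base axis. Payload 8.1 kg.
Tool frame: the origin (TCP) lies on the centre line of the jaws, within the pads' length; the fingertips stand 17 mm ahead of it and the grasp point (between the pads) lies 2 mm behind it; z points along the fingers, y is the line along which they close (so a half turn about z gives the same grasp; the last joint's range is limited). The gripper opens to 93 mm and grips with 3 to 60 N. Pads are 15 mm wide; open, the fingers measure 128 mm over their backs; the gripper's body (75 mm by 188 mm) begins 65 mm behind the grasp point.
Start: joints at [1.195, 0.13, 1.488, -0, 1.523, -0.085], TCP at [0.172, 0.575, 0.236] pointing down, gripper open.
Joint ranges: [-2.96, 2.96], [-0.89, 2.26], [0.02, 2.5], [-1.34, 4.48], [0, 2.73], [-2.66, 2.66]. Speed limits (rad/s): [2.39, 2.39, 2.79, 3.14, 3.14, 3.14].

## Interface

Orientations are given as a rotation vector (axis times angle).
In Python, from plant import status, eyes, robot gives the robot as it stands. The module is installed in compiled form; this text tells all that it offers.
- The arm moves only by the tool servo_tool, never from a script. Its argument "plan" is text: rows parted by semicolons, each of 4 numbers parted by spaces: the shift along the tool's x, y, z in m, then the turn about the tool's z in degrees. A call has 1 to 12 rows; each row is the pose to reach, as a shift and turn from the pose commanded when the call began, along the tool's axes at that moment; what a row does not reach only later rows make up. A row lasts 1/12 s, in which the tool goes at most 41.7 mm and 7.16 degrees, less where a joint would pass 70% of its speed; a pose out of reach is approached as far as the arm can. A call with a gripper value outside its range is refused whole. "grip" is the closure, from -1 (fully open) to 1 (shut), set as the call begins (left out, the last holds). The fingers move at their own pace and stop on an object; "grip_force" is the grip in N (left out, the last holds). Time passes only in rows, so rows that repeat a pose let the fingers close. It gives the time, the measured TCP pose, the force, the opening and the grip force at its end, in the units of the state.
- status.read_state(): the state, without advancing time (a new reading comes with each control period).
- eyes.read_camera(name): name is "scene" or "top" or "wrist"; returns a dict with "image" (420x560x3 uint8, blue, green, red), "fovy" (degrees; the focal length in pixels is half the picture's height over the tangent of half this angle, whatever the lens; pixels are square), "cx", "cy" (the principal point, pixels), "k1" (the pictures are not rectified: a ray, as slopes to the right and down, at radius r is drawn at 1 + k1 r^2 times it, then the intrinsics apply), "world_from_camera" (4x4, takes a point from camera to world coordinates); the wrist camera has in their place "hand_eye" (4x4, takes a point from camera to tool coordinates, whose origin is the TCP and whose axes are the flange's). Camera axes: x right, y down, z forward; pixel columns grow to the right and rows downward; lengths in m; the calibration is good to about 2 mm. A picture is of the moment at which its call begins: read the wrist's pose just before it. There is no depth.
- robot.close_job(): hands the job in; it is judged then, once.
The state is a dict: "t": time; "q": joint angles; "dq": joint speeds; "joint_torque": joint torques, N m; "tool_pos": TCP position; "orientation": TCP orientation; "force": force on the tool from outside, world axes, zero at the start; "wrist_torque": the same for the moment, N m; "opening": finger opening in m; "gripper_force": force on a finger pad.
Only numpy, scipy, OpenCV 4.12 (cv2) and the standard library are available. Lean on these libraries where they do the work, as an engineer would, in place of code of your own. Each camera call takes 0.05 s, during which the arm holds its last target. There are 200 camera calls.

## Working session

There is one attempt and no reset: what is moved stays moved. The work goes in short steps, Python scripts to look and compute and a tool call to move; the robot and the scene stay as the last step left them, time stands still between calls to the robot, and variables do not carry over. Pictures are saved under pics/ and viewed, at most 14 in all, crops included, and the job is handed in when it is done.

Besides the shell and the picture viewer there is one more tool, called after "Call:" as a command line: name --argument value ..., lists and objects as JSON in quotes. servo_tool: Moves the arm, as the interface text tells. Its arguments: {"type":"object","properties":{"plan":{"type":"string"},"grip":{"type":"number"},"grip_force":{"type":"number"}},"required":["plan"]}

```bash
mkdir -p pics
cat > h.py <<'E'
import numpy as np, cv2
from plant import status, eyes, robot
from scipy.spatial.transform import Rotation as R
def cam(n):
    s=status.read_state(); c=eyes.read_camera(n)
    if 'hand_eye' in c:
        T=np.eye(4);T[:3,:3]=R.from_rotvec(s['orientation']).as_matrix();T[:3,3]=s['tool_pos'];c['T']=T@c['hand_eye']
    else: c['T']=np.array(c['world_from_camera'])
    c['f']=210/np.tan(np.radians(c['fovy'])/2)
    return c
def rays(c,px):
    K=np.array([[c['f'],0,c['cx']],[0,c['f'],c['cy']],[0,0,1]])
    p=cv2.undistortPoints(np.array(px,float).reshape(-1,1,2),K,np.array([c['k1'],0,0,0.]))[:,0]
    d=np.c_[p,np.ones(len(p))]@c['T'][:3,:3].T
    return c['T'][:3,3],d
def onz(c,px,z):
    o,d=rays(c,px); return o+d*((z-o[2])/d[:,2])[:,None]
def proj(c,P):
    P=np.asarray(P,float).reshape(-1,3); q=(P-c['T'][:3,3])@c['T'][:3,:3]; q=q[:,:2]/q[:,2:]
    r2=(q**2).sum(1,keepdims=True); q=q*(1+c['k1']*r2); return q*c['f']+[c['cx'],c['cy']]
E
python3 - <<'E'
from h import *
s=status.read_state();print(s)
for n in ['scene','top','wrist']:
    c=cam(n);cv2.imwrite(f'pics/{n}0.png',c['image']);print(n,c['f'],c['cx'],c['cy'],c['k1'],c['T'].round(3).tolist())
E
```

```text
{'t': 0.0, 'q': array([ 1.19460650e+00,  1.31161240e-01,  1.48925436e+00, -4.33525888e-05,
        1.52301217e+00, -8.53929619e-02]), 'dq': array([-0.00091062, -0.00175162, -0.00071691,  0.00035949,  0.00287404,
       -0.00054983]), 'joint_torque': array([ 1.90474078e-03, -5.59820259e+01, -4.91780341e+01,  7.71054765e-02,
        3.45102930e-02, -1.92722696e-04]), 'tool_pos': array([0.17182143, 0.57431238, 0.23460107]), 'orientation': array([-4.55116724e-01, -3.10806896e+00,  2.82138230e-03]), 'force': array([-0.00269326,  0.06683791, -0.37727411]), 'wrist_torque': array([ 0.01930403, -0.0024912 ,  0.00974722]), 'gripper_force': 0.0, 'opening': 0.09312463717861551}
scene 507.2309797890159 281.5357121503417 212.79254333050838 -0.06188533156833128 [[-0.615, 0.674, -0.41, 1.16], [0.789, 0.524, -0.32, 0.497], [-0.001, -0.52, -0.854, 1.287], [0.0, 0.0, 0.0, 1.0]]
top 512.0670557983486 273.8545844469067 215.47011315439033 -0.014378434984922951 [[0.003, -0.991, 0.133, 0.409], [-1.0, -0.005, -0.02, 0.061], [0.02, -0.133, -0.991, 1.216], [0.0, 0.0, 0.0, 1.0]]
wrist 296.76100105467935 279.3516043878718 201.72265697313273 -0.04437991118598225 [[0.286, 0.923, 0.258, 0.101], [0.958, -0.276, -0.077, 0.596], [-0.0, 0.27, -0.963, 0.384], [0.0, 0.0, 0.0, 1.0]]
```

View pics/top0.png

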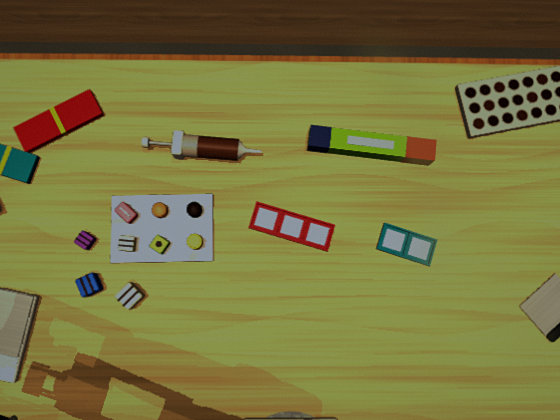

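View pics/scene0.png

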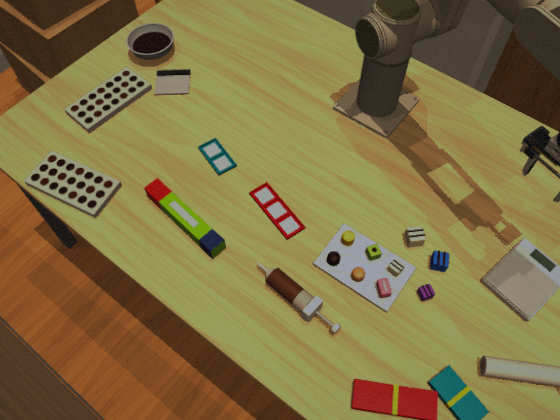

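The top view shows the slab at (110–213, 195–262). On it are pink (126,212), milk dome (160,210), dark dome (194,210), ivory (126,243), green (160,244) and gold (195,241). The red box is at (292,226) and the teal box at (406,243). A larger ivory block, plus blue and purple ones, stand off the slab. The scene view agrees.

Run:
```python
from h import *
T=dict(pink=(126,212),milk=(160,210),dark=(194,210),ivory=(126,243),green=(160,244),gold=(195,241),ivory2=(129,293))
S=dict(pink=(384,286),milk=(358,273),dark=(333,258),ivory=(397,266),green=(374,250),gold=(348,237),ivory2=(415,235))
ct=cam('top');cs=cam('scene')
for k in T:
    print(k,onz(ct,[T[k]],.042)[0].round(3),onz(cs,[S[k]],.042)[0].round(3),cv2.cvtColor(ct['image'],cv2.COLOR_BGR2HSV)[T[k][1],T[k][0]])
for n,p in dict(red=[(257,202),(335,221),(326,250),(249,230)],teal=[(382,223),(437,237),(431,265),(376,249)],slab=[(111,196),(213,195),(213,261),(111,262)]).items(): print(n,onz(ct,p,.01)[:,:2].round(3).tolist())
print(status.read_state()['tool_pos'])
```

```text
pink [0.574 0.378 0.042] [0.575 0.384 0.042] [ 60   4 141]
milk [0.579 0.3   0.042] [0.586 0.309 0.042] [ 24 156 139]
dark [0.579 0.222 0.042] [0.591 0.23  0.042] [ 12 155  33]
ivory [0.502 0.375 0.042] [0.504 0.381 0.042] [ 94  23 158]
green [0.5   0.298 0.042] [0.501 0.305 0.042] [  6 146  35]
gold [0.507 0.218 0.042] [0.511 0.226 0.042] [ 34 141 148]
ivory2 [0.389 0.364 0.042] [0.39  0.371 0.042] [ 99  21 156]
red [[0.604, 0.077], [0.559, -0.109], [0.49, -0.087], [0.537, 0.095]]
teal [[0.555, -0.221], [0.522, -0.352], [0.455, -0.335], [0.493, -0.206]]
slab [[0.616, 0.424], [0.62, 0.182], [0.463, 0.179], [0.46, 0.417]]
[0.17191149 0.57460694 0.2351536 ]
```

View pics/wrist0.png

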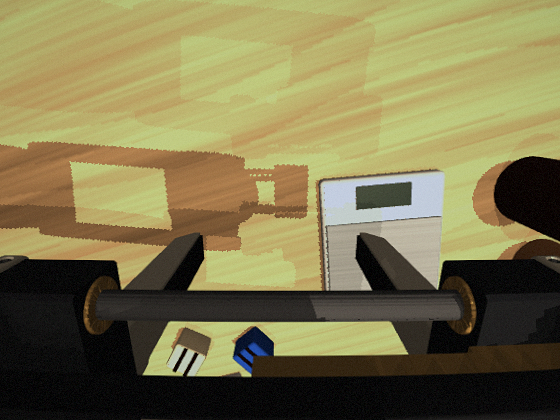

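The wrist view looks straight down between the fingers (TCP around (280,257)); here it sees the two off-slab blocks. Next I move over the slab.

```bash
cat >> h.py <<'E'
def phi(s): 
    y=R.from_rotvec(s['orientation']).as_matrix()[:,1]; return np.degrees(np.arctan2(y[1],y[0]))
def go(x,y,z,ph=None):
    s=status.read_state(); M=R.from_rotvec(s['orientation']).as_matrix()
    d=M.T@(np.array([x,y,z])-s['tool_pos']); t=0
    if ph is not None:
        t=-((ph-phi(s)+90)%180-90)
    q6=np.degrees(s['q'][5])
    print('t%.1f'%s['t'],'pos',s['tool_pos'].round(4),'phi %.1f'%phi(s),'q6 %.0f'%q6,'GO',(d*1000).round(1),'turn %.1f'%t,'rows %.1f %.1f'%(np.linalg.norm(d)/.0417,abs(t)/7.16))
E
python3 -c "
from h import *
go(.54,.30,.235,88)"
```

```text
t0.2 pos [0.1719 0.5746 0.2352] phi 73.3 q6 -5 GO [-4.314e+02 -1.575e+02  2.000e-01] turn -14.7 rows 11.0 2.0
```

Call:
servo_tool --plan "-0.036 -0.013 0 -2;-0.072 -0.026 0 -4;-0.108 -0.039 0 -6;-0.144 -0.053 0 -8;-0.18 -0.066 0 -10;-0.216 -0.079 0 -12;-0.252 -0.092 0 -14;-0.288 -0.105 0 -15;-0.324 -0.118 0 -15;-0.36 -0.131 0 -15;-0.396 -0.145 0 -15;-0.431 -0.158 0 -15" --grip -0.3

```text
t: 1.25
tool_pos: [0.541, 0.2983, 0.2356]
orientation: [0.046, 3.141, -0.0]
force: [1.0, 0.7, 0.0]
opening: 0.0609
gripper_force: 0.0
```

Call:
servo_tool --plan "0 0 0 0;0 0 0 0;0 0 0 0"

```text
t: 1.5
tool_pos: [0.5394, 0.2999, 0.2353]
orientation: [-0.047, -3.14, -0.0]
force: [0.4, 0.1, -0.3]
opening: 0.0607
gripper_force: 0.0
```

Run:
```python
from h import *
go(.50,.15,.235,80)
c=cam('wrist');cv2.imwrite('pics/w1.png',c['image']);np.save('w1.npy',c,allow_pickle=True)
```

```text
t1.5 pos [0.5394 0.2999 0.2353] phi 88.3 q6 -64 GO [  34.9 -151.     0.3] turn 8.3 rows 3.7 1.2
```

View pics/w1.png

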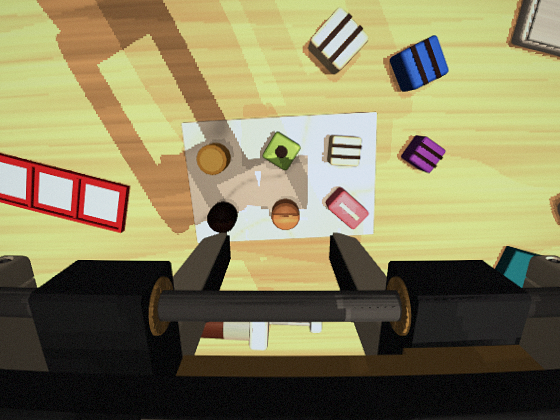

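The wrist view shows gold (213,158), green (281,151), ivory (345,150), dark (222,216), milk (285,213) and pink (347,208). The slab's ivory is the smaller of the two. I'll take a second view from a shifted pose.

Call:
servo_tool --plan "-0.005 -0.03 0 0;-0.01 -0.06 0 0;-0.02 -0.09 0 0;-0.02 -0.12 0 0;-0.02 -0.13 0 0;-0.02 -0.13 0 0;-0.02 -0.13 0 0;-0.02 -0.13 0 0"

```text
t: 2.22
tool_pos: [0.5554, 0.1711, 0.2358]
orientation: [0.043, 3.141, 0.001]
force: [0.4, 0.3, 0.8]
opening: 0.0603
gripper_force: 0.0
```

Run:
```python
from h import *
go(.5,.22,.15)
c=cam('wrist');cv2.imwrite('pics/w2.png',c['image']);np.save('w2.npy',c,allow_pickle=True)
```

```text
t2.2 pos [0.5554 0.1711 0.2358] phi 88.4 q6 -76 GO [56.7 47.3 85.8] turn 0.0 rows 2.7 0.0
```

View pics/w2.png

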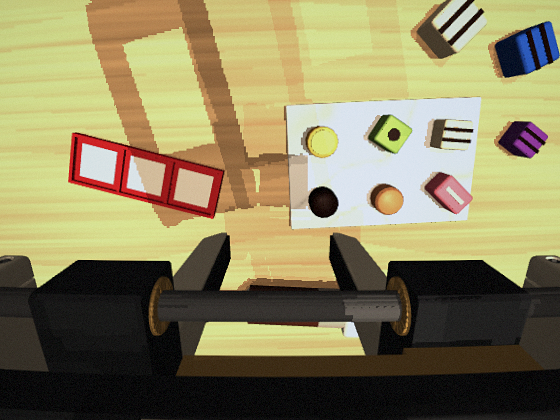

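Second view: gold (322,141), green (391,134), ivory (455,134), dark (323,202), milk (388,200) and pink (449,194). The red box's papers are at (100,164), (148,176) and (195,187).

```bash
cat > m.py <<'E'
from h import *
def blob(c,name,px,r=26):
    im=c['image'];hsv=cv2.cvtColor(im,cv2.COLOR_BGR2HSV).astype(int);H,S,V=hsv[...,0],hsv[...,1],hsv[...,2]
    a=im.astype(int)
    m={'gold':(S>90)&(H>15)&(H<40),'green':(S>90)&(H>=28)&(H<60)|(V<70),'gdot':V<70,'ivory':V<90,'pink':(S>45)&((H<12)|(H>165)),
       'dark':V<75,'milk':(S>90)&(H<24)}[name].astype(np.uint8)
    w=np.zeros_like(m);cv2.circle(w,(int(px[0]),int(px[1])),r,1,-1);m&=w
    if name=='ivory': m=cv2.morphologyEx(m,cv2.MORPH_CLOSE,np.ones((9,9)))
    n,l,st,ce=cv2.connectedComponentsWithStats(m)
    i=1+np.argmax(st[1:,4]); cs,_=cv2.findContours((l==i).astype(np.uint8),cv2.RETR_EXTERNAL,cv2.CHAIN_APPROX_NONE)
    k=max(cs,key=cv2.contourArea);M=cv2.moments(k)
    return (M['m10']/M['m00'],M['m01']/M['m00']),cv2.contourArea(k),cv2.minAreaRect(k),k
def tri(obs):
    A=np.zeros((3,3));b=np.zeros(3)
    for c,p in obs:
        o,d=rays(c,[p]);d=d[0]/np.linalg.norm(d[0]);P=np.eye(3)-np.outer(d,d);A+=P;b+=P@o
    x=np.linalg.solve(A,b); return x,[np.round(proj(c,x)[0]-p,1).tolist() for c,p in obs]
E
python3 - <<'E'
from m import *
c1=np.load('w1.npy',allow_pickle=True).item();c2=np.load('w2.npy',allow_pickle=True).item()
seeds=dict(gold=((213,158),(322,141)),green=((281,151),(391,134)),gdot=((281,152),(393,134)),ivory=((345,150),(455,134)),pink=((347,208),(449,194)),dark=((222,216),(323,202)),milk=((285,213),(388,200)))
for k,(a,b) in seeds.items():
    A=blob(c1,k,a,12 if k=='gdot' else 26);B=blob(c2,k,b,12 if k=='gdot' else 26);x,e=tri([(c1,A[0]),(c2,B[0])])
    print(k,np.round(A[0],1),A[1],np.round(B[0],1),B[1],x.round(4),e)
# red papers
im=c2['image'];hsv=cv2.cvtColor(im,cv2.COLOR_BGR2HSV)
red=((hsv[...,1]>120)&((hsv[...,0]<8)|(hsv[...,0]>172))).astype(np.uint8); 
cs,h=cv2.findContours(red,cv2.RETR_CCOMP,cv2.CHAIN_APPROX_NONE)
for k,hh in zip(cs,h[0]):
    if cv2.contourArea(k)>300: print(cv2.contourArea(k),np.round(cv2.minAreaRect(k),1) if 0 else cv2.minAreaRect(k),onz(c2,[cv2.minAreaRect(k)[0]],.004)[0].round(4))
E
```

```text
gold [213.  158.3] 811.0 [321.2 141.4] 751.5 [0.5084 0.2224 0.031 ] [[0.0, 0.1], [-0.0, -0.1]]
green [280.9 150.7] 806.0 [389.7 133.2] 995.5 [0.5014 0.3035 0.0301] [[-0.1, -0.5], [0.0, 0.5]]
gdot [280.8 151.5] 95.0 [393.4 134. ] 92.5 [0.5014 0.3033 0.0423] [[-0.0, -0.2], [0.0, 0.2]]
ivory [342.6 150.7] 409.5 [448.3 134. ] 612.0 [0.504  0.3781 0.0235] [[-0.1, -0.5], [0.0, 0.5]]
pink [346.1 207.7] 945.5 [448.1 192.3] 1110.0 [0.575  0.3833 0.029 ] [[-0.0, -0.1], [0.0, 0.1]]
dark [221.8 219.7] 794.0 [322.7 201.9] 655.0 [0.5851 0.2258 0.0278] [[-0.2, -1.3], [0.2, 1.3]]
milk [284.9 214. ] 659.0 [386.2 198.8] 721.5 [0.5824 0.3065 0.0252] [[-0.0, -0.0], [0.0, 0.0]]
356.5 ((448.00006103515625, 192.00001525878906), (41.01219177246094, 26.870054244995117), 45.0) [0.5811 0.3979 0.004 ]
7454.5 ((142.7655792236328, 174.9142608642578), (157.91705322265625, 50.221500396728516), 14.38139533996582) [ 0.5469 -0.0071  0.004 ]
1197.5 ((192.88238525390625, 187.47059631347656), (38.32062911987305, 33.95498275756836), 14.03624439239502) [0.5657 0.0575 0.004 ]
1230.5 ((145.0804901123047, 175.1243896484375), (39.46131134033203, 35.41041946411133), 12.094758033752441) [ 0.5473 -0.004   0.004 ]
1242.5 ((97.41177368164062, 163.3529510498047), (41.71612548828125, 34.92512893676758), 14.03624439239502) [ 0.5297 -0.0654  0.004 ]
```

```bash
sed -i 's/t=-((ph-phi(s)+90)%180-90)/t=-(ph-phi(s))/' h.py; python3 -c "
from h import *
go(.508,.222,.13,-14)"
```

```text
t2.3 pos [0.5554 0.1712 0.2357] phi 88.5 q6 -76 GO [ 48.8  49.5 105.8] turn 102.5 rows 3.0 14.3
```

Call:
servo_tool --plan "0.01 0.01 0.02 7;0.02 0.02 0.04 14;0.03 0.03 0.06 21;0.04 0.04 0.08 28;0.049 0.05 0.1 35;0.049 0.05 0.106 42;0.049 0.05 0.106 49;0.049 0.05 0.106 56;0.049 0.05 0.106 63;0.049 0.05 0.106 70;0.049 0.05 0.106 77;0.049 0.05 0.106 84"

```text
t: 3.27
tool_pos: [0.5079, 0.2223, 0.1296]
orientation: [-2.14, -2.299, -0.0]
force: [0.1, 0.1, 0.4]
opening: 0.0603
gripper_force: 0.0
```

Call:
servo_tool --plan "0 0 0 7;0 0 0 14;0 0 0 18.5;0 0 0 18.5;0 0 0 18.5;0 0 0 18.5"

```text
t: 3.77
tool_pos: [0.5081, 0.2215, 0.1296]
orientation: [-2.474, -1.936, 0.0]
force: [0.4, -0.2, -0.3]
opening: 0.0602
gripper_force: 0.0
```

Run:
```python
from m import *
go(.508,.222,.0375,-14)
c=cam('wrist');cv2.imwrite('pics/w3.png',c['image']);np.save('w3.npy',c,allow_pickle=True)
p=proj(c,[.508,.222,.031])[0];print(p);b=blob(c,'gold',p,45);print(b[:3],onz(c,[b[0]],.031))
```

```text
t3.8 pos [0.5081 0.2215 0.1296] phi -13.9 q6 32 GO [ 0.4 -0.2 92.1] turn 0.1 rows 2.2 0.0
[278.19539278 208.03185378]
((278.4226945491944, 207.91063878413894), 1458.5, ((278.5, 207.5), (45.0, 41.0), 90.0)) [[0.50821909 0.22205941 0.031     ]]
```

View pics/w3.png

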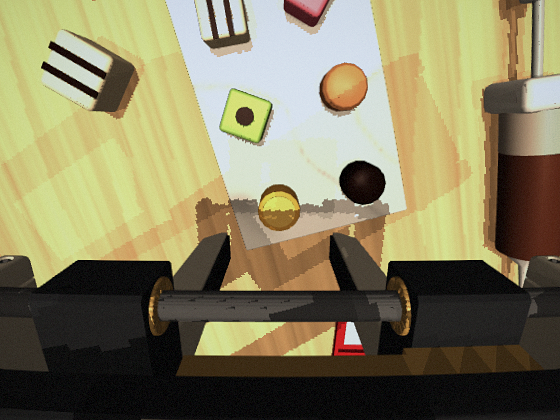

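The wrist view confirms gold at (278,208), between the fingers (which are about 60 mm apart), within 0.5 mm of plan. Descend.

Call:
servo_tool --plan "0 0 0.03 0;0 0 0.055 0;0 0 0.075 0;0 0 0.087 0;0 0 0.092 0;0 0 0.092 0"

```text
t: 4.32
tool_pos: [0.5075, 0.2205, 0.0366]
orientation: [-2.477, -1.931, 0.003]
force: [-1.5, 0.4, 0.2]
opening: 0.0602
gripper_force: 0.0
```

Call:
servo_tool --plan "0 0 0 0;0 0 0 0;0 0 0 0;0 0 0 0;0 0 0 0;0 0 0 0" --grip 1 --grip_force 10

```text
t: 4.82
tool_pos: [0.5091, 0.221, 0.0387]
orientation: [2.478, 1.93, 0.003]
force: [-0.0, -0.8, 5.3]
opening: 0.0357
gripper_force: 10.0
```

Call:
servo_tool --plan "0 0 -0.015 0;0 0 -0.04 0;0 0 -0.07 0;0 0 -0.09 0;0 0 -0.1 0;0 0 -0.1 0;0 0 -0.1 0"

```text
t: 5.4
tool_pos: [0.5083, 0.2207, 0.1372]
orientation: [2.478, 1.931, 0.0]
force: [-0.3, -1.2, 0.2]
opening: 0.0358
gripper_force: 10.0
```

```bash
python3 -c "
from h import *
s=status.read_state();print(s['force'],s['opening'])
go(.547,.03,.135,-14)"
```

```text
[-0.29084295 -1.19063936  0.17346568] 0.03579590595970181
t5.4 pos [0.5083 0.2207 0.1372] phi -14.2 q6 32 GO [-175.5   84.2    2.2] turn -0.2 rows 4.7 0.0
```

```bash
python3 -c "
from h import *
go(.528,-.075,.17,-14)"
```

```text
t5.4 pos [0.5083 0.2207 0.1372] phi -14.2 q6 32 GO [-281.9   91.5  -32.8] turn -0.2 rows 7.2 0.0
```

Call:
servo_tool --plan "-0.02 0.007 -0.004 0;-0.05 0.017 -0.01 0;-0.085 0.028 -0.02 0;-0.12 0.039 -0.033 0;-0.155 0.05 -0.033 0;-0.19 0.062 -0.033 0;-0.225 0.073 -0.033 0;-0.255 0.083 -0.033 0;-0.275 0.09 -0.033 0;-0.282 0.092 -0.033 0;-0.282 0.092 -0.033 0;-0.282 0.092 -0.033 0"

```text
t: 6.4
tool_pos: [0.5277, -0.0746, 0.169]
orientation: [-2.477, -1.928, 0.002]
force: [0.0, 0.6, -0.2]
opening: 0.0357
gripper_force: 10.0
```

Run:
```python
from h import *
go(.547,-.004,.05,-14)
c=cam('wrist');cv2.imwrite('pics/w4.png',c['image']);np.save('w4.npy',c,allow_pickle=True)
```

```text
t6.4 pos [ 0.5277 -0.0746  0.169 ] phi -14.2 q6 1 GO [ 73.1   1.8 119.1] turn -0.2 rows 3.4 0.0
```

View pics/w4.png

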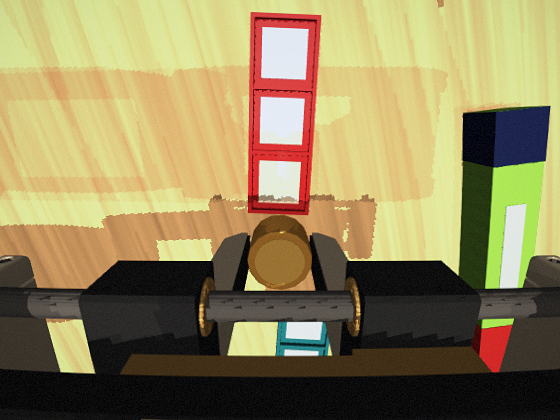

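The whole red box is in view: papers at about (285,53), (284,121) and (284,181). The held gold cup is at (280,257).

```bash
cat >> m.py <<'E'
def holes(c,lo=172,hi=8,smin=120,amin=700):
    hsv=cv2.cvtColor(c['image'],cv2.COLOR_BGR2HSV)
    H,S=hsv[...,0],hsv[...,1]
    m=((S>smin)&(((H<hi)|(H>lo)) if lo>hi else ((H>lo)&(H<hi)))).astype(np.uint8); m[245:]=0
    m=cv2.morphologyEx(m,cv2.MORPH_CLOSE,np.ones((3,3)))
    cs,h=cv2.findContours(m,cv2.RETR_CCOMP,cv2.CHAIN_APPROX_NONE)
    o=[]
    for k,hh in zip(cs,h[0]):
        if hh[3]>=0 and cv2.contourArea(k)>amin:
            q=cv2.approxPolyDP(k,6,True)[:,0]; M=cv2.moments(k)
            # centre as diagonal crossing when 4 corners
            o.append((np.array([M['m10']/M['m00'],M['m01']/M['m00']]),cv2.boxPoints(cv2.minAreaRect(k)),cv2.contourArea(k)))
    return o
E
python3 - <<'E'
from m import *
c4=np.load('w4.npy',allow_pickle=True).item();c2=np.load('w2.npy',allow_pickle=True).item()
h4=holes(c4);h2=holes(c2)
P4=sorted([onz(c4,[o[0]],.004)[0] for o in h4],key=lambda p:p[1]); P2=sorted([onz(c2,[o[0]],.004)[0] for o in h2],key=lambda p:p[1])
print(np.round(P4,4).tolist(),np.round(P2,4).tolist())
s4=sorted(h4,key=lambda o:-o[0][1]);s2=sorted(h2,key=lambda o:o[0][0])
for a,b in zip(s4,s2): x,e=tri([(c4,a[0]),(c2,b[0])]);print(x.round(4),e)
d=P4[-1]-P4[0];print('len',np.linalg.norm(d),'x-dir',np.degrees(np.arctan2(d[1],d[0]))-90)
print(proj(c4,[status.read_state()['tool_pos']+[0,0,.004]]))
go(.547,-.004,.05,-14)
E
```

```text
[[0.5302, -0.0642, 0.004], [0.5483, -0.003, 0.004], [0.5664, 0.0584, 0.004]] [[0.5296, -0.065, 0.004], [0.5477, -0.0038, 0.004], [0.5656, 0.0576, 0.004]]
[ 0.5298 -0.0642  0.005 ] [[-0.3, 0.2], [0.2, 0.3]]
[ 0.5479 -0.0031  0.0052] [[-0.3, 0.2], [0.1, 0.3]]
[0.5659 0.058  0.005 ] [[-0.4, 0.3], [0.1, 0.4]]
len 0.12782102619259056 x-dir -16.467657528069665
[[278.08882286 262.85282659]]
t6.5 pos [ 0.5279 -0.074   0.1694] phi -14.1 q6 1 GO [ 72.5   1.7 119.4] turn -0.1 rows 3.4 0.0
```

```bash
python3 -c "
from h import *
go(.548,-.0033,.042,-16.5)"
```

```text
t6.5 pos [ 0.5279 -0.074   0.1694] phi -14.1 q6 1 GO [ 73.4   2.5 127.4] turn 2.4 rows 3.5 0.3
```

Call:
servo_tool --plan "0.02 0.001 0.01 2.4;0.05 0.002 0.03 2.4;0.07 0.0025 0.055 2.4;0.0735 0.0025 0.085 2.4;0.0735 0.0025 0.11 2.4;0.0735 0.0025 0.122 2.4;0.0735 0.0025 0.127 2.4;0.0735 0.0025 0.127 2.4;0.0735 0.0025 0.127 2.4"

```text
t: 7.2
tool_pos: [0.5497, -0.0043, 0.0448]
orientation: [2.517, 1.878, 0.002]
force: [-0.3, 0.2, 0.7]
opening: 0.0356
gripper_force: 10.0
```

```bash
python3 -c "
from h import *
s=status.read_state();print(s['force'],s['opening'])
go(.548,-.0033,.031,-16.5)"
```

```text
[-0.27288744  0.19705987  0.74376196] 0.03560235687343515
t7.2 pos [ 0.5497 -0.0043  0.0448] phi -16.5 q6 11 GO [ 0.5 -1.9 13.8] turn -0.0 rows 0.3 0.0
```

Call:
servo_tool --plan "0 -0.001 0.003 0;0 -0.001 0.006 0;0 -0.001 0.008 0;0 -0.001 0.009 0;0 -0.001 0.01 0;0 -0.001 0.01 0"

```text
t: 7.7
tool_pos: [0.5479, -0.0043, 0.0335]
orientation: [-2.518, -1.878, 0.0]
force: [1.0, -0.3, 0.6]
opening: 0.0355
gripper_force: 10.0
```

Call:
servo_tool --plan "0 0 0.0005 0;0 0 0.001 0;0 0 0.0015 0;0 0 0.002 0;0 0 0.002 0;0 0 0.002 0"

```text
t: 8.2
tool_pos: [0.5479, -0.0042, 0.0316]
orientation: [-2.518, -1.878, 0.0]
force: [-0.3, -0.0, -0.9]
opening: 0.0361
gripper_force: 10.0
```

Call:
servo_tool --plan "0 0 0.0005 0;0 0 0.001 0;0 0 0.001 0;0 0 0.001 0"

```text
t: 8.53
tool_pos: [0.5481, -0.0043, 0.0308]
orientation: [2.518, 1.878, 0.0]
force: [-1.1, -0.4, 1.2]
opening: 0.0359
gripper_force: 10.0
```

Call:
servo_tool --plan "0 0 0.0003 0;0 0 0.0005 0;0 0 0.0005 0;0 0 0.0005 0"

```text
t: 8.87
tool_pos: [0.548, -0.0043, 0.0307]
orientation: [2.518, 1.878, -0.0]
force: [-3.3, 0.8, 7.0]
opening: 0.0354
gripper_force: 10.0
```

Contact is felt at TCP z 0.0307 (7 N). Release and lift.

Call:
servo_tool --plan "0 0 0 0;0 0 0 0;0 0 0 0;0 0 0 0" --grip -0.3

```text
t: 9.2
tool_pos: [0.5478, -0.0042, 0.0299]
orientation: [-2.518, -1.878, 0.0]
force: [-0.3, 0.3, 0.3]
opening: 0.0572
gripper_force: 0.0
```

Call:
servo_tool --plan "0 0 -0.01 0;0 0 -0.03 0;0 0 -0.06 0;0 0 -0.09 0;0 0 -0.11 0;0 0 -0.115 0;0 0 -0.115 0"

```text
t: 9.78
tool_pos: [0.5496, -0.0044, 0.148]
orientation: [2.516, 1.876, 0.005]
force: [0.7, 0.0, 0.1]
opening: 0.0604
gripper_force: 0.0
```

```bash
python3 -c "
from m import *
c=cam('wrist');b=blob(c,'gold',proj(c,[.548,-.0035,.022])[0],40);print(b[:3],onz(c,[b[0]],.021))
go(.585,.226,.14,-16.5)"
```

```text
((276.87807606263976, 199.79767897091722), 1192.0, ((276.176513671875, 199.7058868408203), (40.74597930908203, 37.83555603027344), 75.96376037597656)) [[ 0.54875446 -0.00377764  0.021     ]]
t9.8 pos [ 0.5484 -0.0043  0.1458] phi -16.6 q6 11 GO [231.2 -30.6   5.8] turn -0.1 rows 5.6 0.0
```

Call:
servo_tool --plan "0.02 -0.003 0 0;0.05 -0.007 0 0;0.085 -0.011 0.002 0;0.12 -0.016 0.004 0;0.155 -0.02 0.006 0;0.19 -0.025 0.006 0;0.215 -0.028 0.006 0;0.227 -0.03 0.006 0;0.231 -0.031 0.006 0;0.231 -0.031 0.006 0;0.231 -0.031 0.006 0"

```text
t: 10.75
tool_pos: [0.5836, 0.2247, 0.1381]
orientation: [-2.519, -1.878, 0.003]
force: [-0.2, 0.6, 0.3]
opening: 0.0602
gripper_force: 0.0
```

```bash
python3 -c "
from m import *
c=cam('wrist');cv2.imwrite('pics/w5.png',c['image'])
s=status.read_state()
b=blob(c,'dark',proj(c,[.582,.226,.028])[0],28);p=onz(c,[b[0]],.028)[0];print(b[:3],p)
c3=np.load('w3.npy',allow_pickle=True).item();b3=blob(c3,'dark',(362,182),30);print(onz(c3,[b3[0]],.028),tri([(c,b[0]),(c3,b3[0])]))
go(p[0],p[1],.0385,-16.5)"
```

```text
((278.75494490906675, 202.8588875613965), 1255.5, ((279.3500061035156, 202.94998168945312), (39.21223449707031, 41.42583465576172), 18.43494987487793)) [0.58421043 0.22633822 0.028     ]
[[0.58370278 0.22636085 0.028     ]] (array([0.58407444, 0.22590699, 0.0263655 ]), [[-0.0, -0.0], [0.0, 0.0]])
t10.8 pos [0.5838 0.2244 0.1385] phi -16.6 q6 33 GO [  2.   -0.1 100. ] turn -0.1 rows 2.4 0.0
```

Call:
servo_tool --plan "0.002 0 0.03 0;0.002 0 0.06 0;0.002 0 0.082 0;0.002 0 0.095 0;0.002 0 0.1 0;0.002 0 0.1 0;0.002 0 0.1 0"

```text
t: 11.38
tool_pos: [0.5856, 0.2276, 0.0404]
orientation: [2.518, 1.877, 0.002]
force: [-0.2, 0.0, 0.9]
opening: 0.0601
gripper_force: 0.0
```

Call:
servo_tool --plan "0 0 0 0;0 0 0 0;0 0 0 0;0 0 0 0;0 0 0 0;0 0 0 0" --grip 1 --grip_force 10

```text
t: 11.88
tool_pos: [0.5851, 0.2281, 0.0399]
orientation: [2.518, 1.878, 0.002]
force: [-0.1, -0.5, 4.3]
opening: 0.0354
gripper_force: 10.0
```

Call:
servo_tool --plan "0 0 -0.015 0;0 0 -0.04 0;0 0 -0.07 0;0 0 -0.09 0;0 0 -0.1 0;0 0 -0.1 0;0 0 -0.1 0"

```text
t: 12.47
tool_pos: [0.5846, 0.2279, 0.1387]
orientation: [2.518, 1.878, 0.0]
force: [-0.0, 0.5, -1.2]
opening: 0.0355
gripper_force: 10.0
```

```bash
python3 -c "
from h import *
go(.566,.0582,.09,-16.5)"
```

```text
t12.5 pos [0.5846 0.2279 0.1387] phi -16.6 q6 33 GO [-168.    30.5   48.7] turn -0.1 rows 4.3 0.0
```

Call:
servo_tool --plan "-0.02 0.004 0 0;-0.05 0.009 0 0;-0.085 0.015 0 0;-0.12 0.022 0.01 0;-0.15 0.027 0.02 0;-0.163 0.0305 0.04 0;-0.1665 0.0305 0.065 0;-0.1665 0.0305 0.085 0;-0.1665 0.0305 0.095 0;-0.1665 0.0305 0.097 0;-0.1665 0.0305 0.097 0;-0.1665 0.0305 0.097 0"

```text
t: 13.47
tool_pos: [0.5668, 0.06, 0.0426]
orientation: [2.517, 1.879, 0.001]
force: [-0.8, 0.1, -0.5]
opening: 0.0352
gripper_force: 10.0
```

```bash
python3 -c "
from h import *
go(.5665,.0595,.032,-16.5);print(status.read_state()['force'])"
```

```text
t13.5 pos [0.5668 0.06   0.0426] phi -16.5 q6 17 GO [-0.6 -0.2 10.6] turn -0.0 rows 0.3 0.0
[-0.7530299   0.06767559 -0.53850474]
```

Call:
servo_tool --plan "-0.0005 0 0.004 0;-0.0005 0 0.007 0;-0.0005 0 0.0085 0;-0.0005 0 0.009 0;-0.0005 0 0.0095 0;-0.0005 0 0.0095 0;-0.0005 0 0.0095 0"

```text
t: 14.05
tool_pos: [0.5664, 0.0592, 0.0328]
orientation: [2.518, 1.878, 0.0]
force: [-0.2, -0.1, -0.3]
opening: 0.0351
gripper_force: 10.0
```

Call:
servo_tool --plan "0 0 0.0005 0;0 0 0.001 0;0 0 0.001 0;0 0 0.001 0"

```text
t: 14.38
tool_pos: [0.5665, 0.0591, 0.0319]
orientation: [2.518, 1.878, 0.0]
force: [-1.0, -0.5, 2.7]
opening: 0.0351
gripper_force: 10.0
```

Call:
servo_tool --plan "0 0 0.0003 0;0 0 0.0005 0;0 0 0.0005 0;0 0 0.0005 0"

```text
t: 14.72
tool_pos: [0.5665, 0.0591, 0.0319]
orientation: [2.518, 1.878, 0.0]
force: [-3.8, -0.4, 7.5]
opening: 0.0352
gripper_force: 10.0
```

Contact. Release, lift, and go to the ivory square.

Call:
servo_tool --plan "0 0 0 0;0 0 0 0;0 0 0 0;0 0 0 0" --grip -0.3

```text
t: 15.05
tool_pos: [0.5661, 0.0591, 0.0309]
orientation: [-2.518, -1.878, 0.0]
force: [0.9, -0.1, 0.6]
opening: 0.0572
gripper_force: 0.0
```

Call:
servo_tool --plan "0 0 -0.01 0;0 0 -0.03 0;0 0 -0.06 0;0 0 -0.09 0;0 0 -0.115 0;0 0 -0.12 0;0 0 -0.12 0"

```text
t: 15.63
tool_pos: [0.5683, 0.0592, 0.1547]
orientation: [2.515, 1.876, 0.007]
force: [0.4, -0.4, 0.4]
opening: 0.0602
gripper_force: 0.0
```

```bash
python3 -c "
from m import *
c=cam('wrist');b=blob(c,'dark',proj(c,[.566,.058,.019])[0],40);print(b[:3],onz(c,[b[0]],.018))
go(.504,.355,.16,-16.5)"
```

```text
((276.5842552509219, 200.7620650953984), 1039.5, ((276.5, 201.0), (38.0, 35.0), 90.0)) [[0.56623667 0.05650217 0.018     ]]
t15.7 pos [0.567  0.0592 0.1523] phi -16.6 q6 17 GO [ 265.6 -144.7   -7.8] turn -0.1 rows 7.3 0.0
```

Call:
servo_tool --plan "0.02 -0.011 0 0;0.05 -0.027 -0.002 0;0.085 -0.046 -0.004 0;0.12 -0.065 -0.006 0;0.155 -0.084 -0.008 0;0.19 -0.103 -0.008 0;0.22 -0.12 -0.008 0;0.245 -0.133 -0.008 0;0.26 -0.142 -0.008 0;0.266 -0.145 -0.008 0;0.266 -0.145 -0.008 0;0.266 -0.145 -0.008 0"

```text
t: 16.68
tool_pos: [0.5027, 0.3545, 0.1577]
orientation: [2.518, 1.879, -0.004]
force: [-0.6, -0.4, 0.9]
opening: 0.0607
gripper_force: 0.0
```

```bash
python3 -c "
from m import *
c=cam('wrist');cv2.imwrite('pics/w6.png',c['image']);np.save('w6.npy',c,allow_pickle=True)
go(.504,.378,.0385,-16.5);print(proj(c,[[.504,.378,.042],[.504,.378,.012]]))"
```

```text
t16.7 pos [0.5031 0.3541 0.1581] phi -16.6 q6 47 GO [ 23.4  -5.9 119.5] turn -0.1 rows 2.9 0.0
[[272.63479918 178.71418607]
 [273.30088417 172.89536938]]
```

View pics/w6.png

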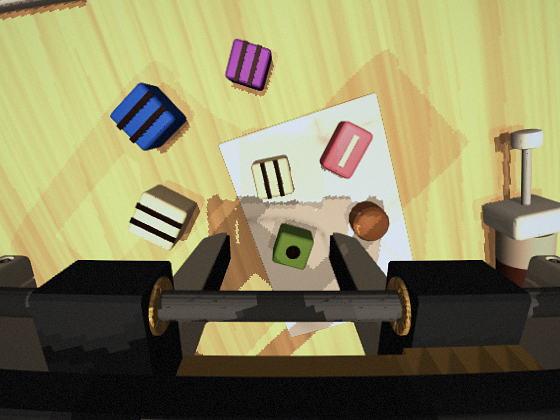

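Ivory is at (273,177) with near-vertical stripes, pink at (347,149), and green at (293,246) behind the fingers.

Run:
```python
from m import *
c=np.load('w6.npy',allow_pickle=True).item()
V=cv2.cvtColor(c['image'],cv2.COLOR_BGR2HSV)[...,2]
m=((V<100)*255).astype(np.uint8);w=np.zeros_like(m);cv2.circle(w,(273,177),24,255,-1);m&=w
n,l,st,ce=cv2.connectedComponentsWithStats(m)
cc=[]
for i in range(1,n):
    if st[i,4]>25:
        ys,xs=np.where(l==i);P=onz(c,np.c_[xs,ys],.042)[:,:2];mu=P.mean(0);u,s,v=np.linalg.svd(P-mu);a=np.degrees(np.arctan2(v[0,1],v[0,0]));print(st[i],mu.round(4),'ang',a%180,np.ptp((P-mu)@v[0]));cc.append(mu)
mid=np.mean(cc,0);print('mid',mid)
# pink stripe
hsv=cv2.cvtColor(c['image'],cv2.COLOR_BGR2HSV)
b=blob(c,'pink',(347,149),35);P=onz(c,b[3][:,0],.03)[:,:2];print('pink',onz(c,[b[0]],.029))
m=np.zeros(V.shape,np.uint8);cv2.drawContours(m,[b[3]],-1,1,-1);m&=((hsv[...,1]<60)&(V>150)).astype(np.uint8)
n,l,st,ce=cv2.connectedComponentsWithStats(m)
i=1+np.argmax(st[1:,4]);ys,xs=np.where(l==i);P=onz(c,np.c_[xs,ys],.042)[:,:2];mu=P.mean(0);v=np.linalg.svd(P-mu)[2];print(st[i],mu,'pink ang',np.degrees(np.arctan2(v[0,1],v[0,0]))%180,np.ptp((P-mu)@v[0]))
go(mid[0],mid[1],.0385,-8)
```

```text
[273 159  12  37 158] [0.5093 0.3775] ang 85.28839058935226 0.03410440189675619
[260 162  12  37 157] [0.4974 0.3788] ang 85.31268387982948 0.034015522470742646
mid [0.50337264 0.3781262 ]
pink [[0.57601557 0.38348978 0.029     ]]
[338 134  21  33 203] [0.57576094 0.38347396] pink ang 47.61357652346166 0.029784288798260977
t16.7 pos [0.5031 0.3541 0.1581] phi -16.6 q6 47 GO [ 23.3  -6.5 119.5] turn -8.6 rows 2.9 1.2
```

Call:
servo_tool --plan "0.012 -0.003 0.01 -6;0.0233 -0.0065 0.02 -12;0.0233 -0.0065 0.04 -12;0.0233 -0.0065 0.05 -12;0.0233 -0.0065 0.055 -12;0.0233 -0.0065 0.055 -12" --grip -0.06

```text
t: 17.23
tool_pos: [0.5029, 0.3778, 0.1023]
orientation: [-2.31, -2.129, 0.005]
force: [0.1, -1.0, 0.4]
opening: 0.0493
gripper_force: 0.0
```

Run:
```python
from m import *
go(.5034,.3781,.0385,-4.7)
```

```text
t17.2 pos [0.5029 0.3778 0.1023] phi -4.7 q6 37 GO [ 0.5  0.6 63.8] turn 0.0 rows 1.5 0.0
```

Call:
servo_tool --plan "0.0005 0.0003 0.025 0;0.0005 0.0003 0.045 0;0.0005 0.0003 0.058 0;0.0005 0.0003 0.063 0;0.0005 0.0003 0.064 0;0.0005 0.0003 0.064 0"

```text
t: 17.73
tool_pos: [0.5043, 0.3801, 0.0408]
orientation: [2.308, 2.131, 0.001]
force: [0.1, -0.3, 0.4]
opening: 0.0496
gripper_force: 0.0
```

Call:
servo_tool --plan "0 0 0 0;0 0 0 0;0 0 0 0;0 0 0 0;0 0 0 0;0 0 0 0" --grip 1 --grip_force 10

```text
t: 18.23
tool_pos: [0.5046, 0.3806, 0.0414]
orientation: [2.308, 2.131, 0.003]
force: [0.1, -1.2, 4.8]
opening: 0.0336
gripper_force: 10.0
```

Call:
servo_tool --plan "0 0 -0.015 0;0 0 -0.04 0;0 0 -0.07 0;0 0 -0.09 0;0 0 -0.1 0;0 0 -0.1 0;0 0 -0.1 0"

```text
t: 18.82
tool_pos: [0.5039, 0.3801, 0.1397]
orientation: [2.308, 2.131, 0.0]
force: [-0.4, -0.7, -0.8]
opening: 0.0339
gripper_force: 10.0
```

```bash
python3 -c "
from h import *
go(.53,-.0645,.138,-16.5)"
```

```text
t18.8 pos [0.5039 0.3801 0.1397] phi -4.6 q6 37 GO [-441.1   61.4    1.7] turn 11.9 rows 10.7 1.7
```

Call:
servo_tool --plan "-0.02 0.003 0 1;-0.055 0.008 0 2;-0.095 0.013 0 4;-0.135 0.019 0 6;-0.175 0.024 0 8;-0.215 0.03 0 10;-0.255 0.035 0 12;-0.295 0.041 0 12;-0.335 0.047 0 12;-0.375 0.052 0 12;-0.41 0.057 0 12;-0.43 0.06 0 12"

```text
t: 19.82
tool_pos: [0.5278, -0.0566, 0.1376]
orientation: [-2.519, -1.874, 0.005]
force: [0.6, -0.6, -0.4]
opening: 0.0338
gripper_force: 10.0
```

Call:
servo_tool --plan "-0.009 0 0 0;-0.009 0 0.015 0;-0.009 0 0.035 0;-0.009 0 0.055 0;-0.009 0 0.07 0;-0.009 0 0.08 0;-0.009 0 0.085 0;-0.009 0 0.085 0"

```text
t: 20.48
tool_pos: [0.5254, -0.0612, 0.0531]
orientation: [-2.516, -1.877, 0.004]
force: [0.3, -0.0, -0.2]
opening: 0.0341
gripper_force: 10.0
```

```bash
python3 -c "
from h import *
go(.5306,-.0626,.033,-16.5);print(status.read_state()['force'])"
```

```text
t20.5 pos [ 0.5254 -0.0612  0.0531] phi -16.5 q6 4 GO [ 0.1  5.5 20.1] turn -0.0 rows 0.5 0.0
[ 0.25974728 -0.02963874 -0.18623283]
```

Call:
servo_tool --plan "0 0.003 0.003 0;0 0.0055 0.008 0;0 0.0055 0.012 0;0 0.0055 0.015 0;0 0.0055 0.017 0;0 0.0055 0.0175 0;0 0.0055 0.0175 0"

```text
t: 21.07
tool_pos: [0.532, -0.0635, 0.0375]
orientation: [-2.518, -1.878, 0.0]
force: [-0.6, -0.7, 0.5]
opening: 0.0337
gripper_force: 10.0
```

Call:
servo_tool --plan "0 0 0.0005 0;0 0 0.001 0;0 0 0.001 0;0 0 0.001 0"

```text
t: 21.4
tool_pos: [0.5323, -0.0635, 0.0367]
orientation: [2.518, 1.878, 0.0]
force: [0.3, -0.6, -0.5]
opening: 0.0335
gripper_force: 10.0
```

Call:
servo_tool --plan "0 0 0.0005 0;0 0 0.001 0;0 0 0.001 0;0 0 0.001 0"

```text
t: 21.73
tool_pos: [0.5322, -0.0635, 0.0356]
orientation: [-2.518, -1.878, 0.0]
force: [-0.3, 0.4, -0.5]
opening: 0.0338
gripper_force: 10.0
```

Call:
servo_tool --plan "0 -0.001 0.0005 0;0 -0.0015 0.001 0;0 -0.0015 0.0015 0;0 -0.0015 0.0015 0;0 -0.0015 0.0015 0"

```text
t: 22.15
tool_pos: [0.5307, -0.063, 0.0341]
orientation: [-2.518, -1.878, 0.0]
force: [0.6, 0.1, -0.0]
opening: 0.0338
gripper_force: 10.0
```

Call:
servo_tool --plan "0 0 0.0003 0;0 0 0.0007 0;0 0 0.0007 0;0 0 0.0007 0"

```text
t: 22.48
tool_pos: [0.5308, -0.0631, 0.0334]
orientation: [2.518, 1.878, 0.0]
force: [0.2, 0.3, -0.5]
opening: 0.0338
gripper_force: 10.0
```

Call:
servo_tool --plan "0 0 0.0003 0;0 0 0.0006 0;0 0 0.0006 0;0 0 0.0006 0"

```text
t: 22.82
tool_pos: [0.5309, -0.0631, 0.0334]
orientation: [2.518, 1.878, 0.0]
force: [-3.1, -0.4, 5.4]
opening: 0.0339
gripper_force: 10.0
```

Call:
servo_tool --plan "0 0 0 0;0 0 0 0;0 0 0 0;0 0 0 0" --grip -0.3

```text
t: 23.15
tool_pos: [0.5306, -0.063, 0.0327]
orientation: [-2.518, -1.878, 0.0]
force: [-0.0, 0.7, -0.5]
opening: 0.0559
gripper_force: 0.0
```

Call:
servo_tool --plan "0 0 -0.01 0;0 0 -0.03 0;0 0 -0.06 0;0 0 -0.09 0;0 0 -0.115 0;0 0 -0.12 0;0 0 -0.12 0"

```text
t: 23.73
tool_pos: [0.5327, -0.0635, 0.1564]
orientation: [2.515, 1.876, 0.006]
force: [2.0, 0.1, -0.3]
opening: 0.0604
gripper_force: 0.0
```

```bash
python3 -c "
from m import *
c=cam('wrist');cv2.imwrite('pics/w7.png',c['image']);b=blob(c,'ivory',proj(c,[.53,-.0645,.034])[0],22);print(b[:2],onz(c,[b[0]],.034))
go(.5758,.3835,.14,-42.4)"
```

```text
((276.4744661095636, 206.04518724852986), 538.5) [[ 0.53018383 -0.06754882  0.034     ]]
t23.8 pos [ 0.5314 -0.0632  0.154 ] phi -16.6 q6 4 GO [440.8 -84.8  13.9] turn 25.8 rows 10.8 3.6
```

View pics/w7.png

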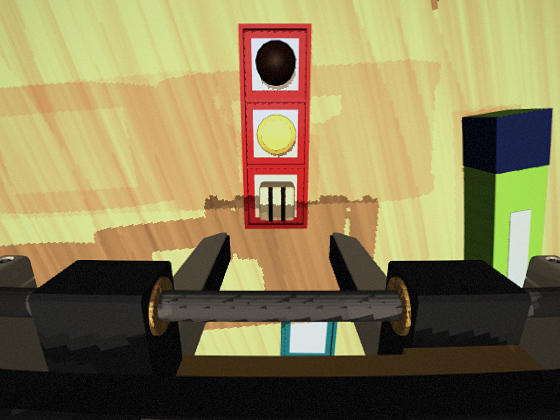

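Red box: dark (276,62), gold (276,134) and ivory (277,203) are upright and centred in their compartments. Next is pink.

Call:
servo_tool --plan "0.02 -0.004 0 2;0.055 -0.011 0 5;0.095 -0.018 0 8;0.135 -0.026 0 12;0.175 -0.034 0 16;0.215 -0.041 0 20;0.255 -0.049 0 24;0.295 -0.057 0 26;0.335 -0.064 0 26;0.375 -0.072 0 26;0.41 -0.079 0 26;0.441 -0.085 0 26"

```text
t: 24.78
tool_pos: [0.5733, 0.3859, 0.1499]
orientation: [2.875, 1.265, -0.006]
force: [-0.2, 0.1, -0.8]
opening: 0.0605
gripper_force: 0.0
```

Call:
servo_tool --plan "0 0 0.005 0;0 0 0.01 0;0 0 0.014 0;0 0 0.014 0"

```text
t: 25.12
tool_pos: [0.5738, 0.382, 0.1358]
orientation: [2.876, 1.262, -0.007]
force: [0.1, -0.2, 0.7]
opening: 0.0602
gripper_force: 0.0
```

Run:
```python
from m import *
c=cam('wrist');np.save('w8.npy',c,allow_pickle=True)
hsv=cv2.cvtColor(c['image'],cv2.COLOR_BGR2HSV);V=hsv[...,2]
px=proj(c,[.5758,.3835,.03])[0]
b=blob(c,'pink',px,45);print(px,b[1],'pink',onz(c,[b[0]],.029))
m=np.zeros(V.shape,np.uint8);cv2.drawContours(m,[b[3]],-1,1,-1);m&=((hsv[...,1]<70)&(V>90)).astype(np.uint8)
n,l,st,ce=cv2.connectedComponentsWithStats(m)
i=1+np.argmax(st[1:,4]);ys,xs=np.where(l==i);P=onz(c,np.c_[xs,ys],.042)[:,:2];mu=P.mean(0);v=np.linalg.svd(P-mu)[2];a=np.degrees(np.arctan2(v[0,1],v[0,0]))%180;print(st[i],mu,a,np.ptp((P-mu)@v[0]))
c6=np.load('w6.npy',allow_pickle=True).item();print('tri stripe',tri([(c,ce[i]),(c6,proj(c6,[.57576,.38347,.042])[0])]))
go(mu[0],mu[1],.0385,a-90)
```

```text
[279.56208065 203.3674909 ] 1815.0 pink [[0.57510547 0.38325501 0.029     ]]
[277 191   6   9  49] [0.58322127 0.39165848] 54.10300061247348 0.00742330559317347
tri stripe (array([0.57956293, 0.38371561, 0.02015958]), [[2.9, 2.8], [-1.3, -3.7]])
t25.2 pos [0.5743 0.3821 0.1369] phi -42.6 q6 72 GO [13.4  0.2 98.3] turn -6.7 rows 2.4 0.9
```

```bash
python3 -c "
from h import *
go(.5755,.3834,.0385,-42.4)"
```

```text
t25.2 pos [0.5743 0.3821 0.1369] phi -42.6 q6 72 GO [ 2.1  0.1 98.4] turn -0.2 rows 2.4 0.0
```

Call:
servo_tool --plan "0.0005 0 0.03 0;0.0005 0 0.06 0;0.0005 0 0.082 0;0.0005 0 0.095 0;0.0005 0 0.099 0;0.0005 0 0.099 0;0.0005 0 0.099 0"

```text
t: 25.75
tool_pos: [0.5763, 0.3844, 0.0415]
orientation: [-2.876, -1.263, -0.003]
force: [-0.4, 0.2, -0.1]
opening: 0.0601
gripper_force: 0.0
```

Call:
servo_tool --plan "0 0 0 0;0 0 0 0;0 0 0 0;0 0 0 0;0 0 0 0;0 0 0 0" --grip 1 --grip_force 10

```text
t: 26.25
tool_pos: [0.5755, 0.3844, 0.0403]
orientation: [-2.876, -1.264, -0.001]
force: [-0.5, 0.1, 2.9]
opening: 0.0301
gripper_force: 10.0
```

Call:
servo_tool --plan "0 0 -0.015 0;0 0 -0.04 0;0 0 -0.07 0;0 0 -0.09 0;0 0 -0.1 0;0 0 -0.1 0;0 0 -0.1 0"

```text
t: 26.83
tool_pos: [0.5755, 0.3843, 0.1402]
orientation: [-2.876, -1.264, -0.001]
force: [0.2, -0.3, -1.6]
opening: 0.0303
gripper_force: 10.0
```

```bash
python3 -c "
from m import *
s=status.read_state()
go(.48,-.36,.2,-14)
ct=cam('top')
for o in holes(ct,80,105,90,150): print(o[0],o[2],onz(ct,[o[0]],.004)[0])
"
```

```text
t26.8 pos [0.5755 0.3843 0.1402] phi -42.6 q6 72 GO [-612.8  433.1  -60.2] turn -28.6 rows 18.1 4.0
```

```bash
python3 -c "
from m import *
go(.488,-.345,.17,-14)"
```

```text
t26.9 pos [0.5747 0.3839 0.1385] phi -42.6 q6 72 GO [-595.5  429.1  -30.7] turn -28.6 rows 17.6 4.0
```

Call:
servo_tool --plan "-0.015 0.011 -0.003 0;-0.04 0.029 -0.01 0;-0.07 0.05 -0.02 0;-0.1 0.072 -0.03 0;-0.13 0.094 -0.03 0;-0.16 0.115 -0.03 0;-0.19 0.137 -0.03 0;-0.22 0.159 -0.03 0;-0.25 0.18 -0.03 0;-0.28 0.202 -0.03 0;-0.31 0.223 -0.03 0;-0.33 0.238 -0.03 0"

```text
t: 27.88
tool_pos: [0.5253, -0.0225, 0.1674]
orientation: [-2.876, -1.261, 0.006]
force: [0.5, 0.1, -0.7]
opening: 0.0299
gripper_force: 10.0
```

```bash
python3 -c "
from m import *
go(.488,-.345,.17,-14)"
```

```text
t27.9 pos [ 0.5253 -0.0225  0.1674] phi -42.6 q6 35 GO [-262.6  191.    -2.4] turn -28.6 rows 7.8 4.0
```

Call:
servo_tool --plan "-0.025 0.018 -0.002 -3;-0.055 0.04 -0.002 -7;-0.085 0.062 -0.002 -11;-0.115 0.084 -0.002 -15;-0.145 0.106 -0.002 -19;-0.175 0.128 -0.002 -23;-0.205 0.15 -0.002 -27;-0.235 0.171 -0.002 -28.5;-0.255 0.185 -0.002 -28.5;-0.263 0.191 -0.002 -28.5;-0.263 0.191 -0.002 -28.5;-0.263 0.191 -0.002 -28.5"

```text
t: 28.88
tool_pos: [0.4896, -0.3417, 0.1701]
orientation: [-2.475, -1.93, 0.0]
force: [-0.2, 0.4, -1.2]
opening: 0.0302
gripper_force: 10.0
```

```bash
python3 -c "
from m import *
go(.488,-.345,.17,-14)
c=cam('wrist');cv2.imwrite('pics/w9.png',c['image']);np.save('w9.npy',c,allow_pickle=True)
for o in holes(c,80,105,90,500): print(o[0],o[2],onz(c,[o[0]],.0045)[0])
"
```

```text
t28.9 pos [ 0.4896 -0.3417  0.1701] phi -14.1 q6 -26 GO [-3.6 -0.7  0.1] turn -0.1 rows 0.1 0.0
[277.4765826  158.89337794] 1943.0 [ 0.49659455 -0.30743333  0.0045    ]
[281.67182131  95.59069177] 2231.0 [ 0.51634441 -0.2465655   0.0045    ]
```

View pics/w9.png

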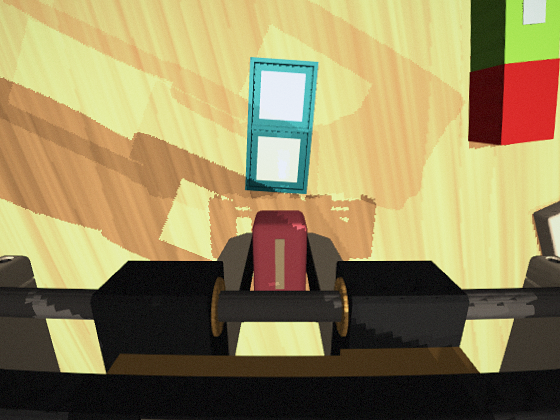

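The teal papers are at (277,159) and (282,96), 64 mm apart. Pink is held upright at about (280,250).

```bash
python3 -c "
from m import *
go(.497,-.3067,.041,-18)"
```

```text
t28.9 pos [ 0.49   -0.3411  0.1705] phi -14.0 q6 -26 GO [ 34.9  -1.3 129.6] turn 4.0 rows 3.2 0.6
```

Call:
servo_tool --plan "0.01 0 0.005 2;0.025 -0.001 0.025 4;0.035 -0.001 0.055 4;0.035 -0.001 0.085 4;0.035 -0.001 0.11 4;0.035 -0.001 0.124 4;0.035 -0.001 0.128 4;0.035 -0.001 0.128 4;0.035 -0.001 0.128 4"

```text
t: 29.68
tool_pos: [0.4985, -0.3078, 0.0447]
orientation: [2.541, 1.846, 0.001]
force: [0.4, -0.3, 0.0]
opening: 0.0296
gripper_force: 10.0
```

```bash
python3 -c "
from m import *
go(.497,-.3067,.0323,-18)"
```

```text
t29.7 pos [ 0.4985 -0.3078  0.0447] phi -18.0 q6 -19 GO [ 0.6 -1.8 12.4] turn 0.0 rows 0.3 0.0
```

Call:
servo_tool --plan "0.0005 -0.001 0.004 0;0.0005 -0.001 0.007 0;0.0005 -0.001 0.009 0;0.0005 -0.001 0.01 0;0.0005 -0.001 0.0105 0;0.0005 -0.001 0.0105 0;0.0005 -0.001 0.0105 0"

```text
t: 30.27
tool_pos: [0.497, -0.3079, 0.0334]
orientation: [2.543, 1.845, 0.0]
force: [0.2, -0.0, -0.3]
opening: 0.0303
gripper_force: 10.0
```

Call:
servo_tool --plan "0 0 0.0005 0;0 0 0.001 0;0 0 0.001 0;0 0 0.001 0"

```text
t: 30.6
tool_pos: [0.4969, -0.3077, 0.0323]
orientation: [-2.543, -1.845, 0.0]
force: [0.4, -0.1, 0.8]
opening: 0.0302
gripper_force: 10.0
```

Call:
servo_tool --plan "0 0 0.0003 0;0 0 0.0006 0;0 0 0.0006 0;0 0 0.0006 0"

```text
t: 30.93
tool_pos: [0.497, -0.3078, 0.0322]
orientation: [2.542, 1.845, -0.0]
force: [-3.4, 1.5, 5.9]
opening: 0.0304
gripper_force: 10.0
```

Call:
servo_tool --plan "0 0 0 0;0 0 0 0;0 0 0 0;0 0 0 0" --grip -0.3

```text
t: 31.27
tool_pos: [0.4969, -0.3077, 0.0315]
orientation: [-2.542, -1.845, 0.0]
force: [0.4, -0.6, -0.7]
opening: 0.0522
gripper_force: 0.0
```

Call:
servo_tool --plan "0 0 -0.01 0;0 0 -0.03 0;0 0 -0.06 0;0 0 -0.09 0;0 0 -0.12 0;0 0 -0.125 0;0 0 -0.125 0"

```text
t: 31.85
tool_pos: [0.4988, -0.3091, 0.161]
orientation: [2.537, 1.841, 0.003]
force: [-0.3, 0.4, -0.9]
opening: 0.0603
gripper_force: 0.0
```

Run:
```python
from m import *
c=cam('wrist');cv2.imwrite('pics/w10.png',c['image'])
b=blob(c,'pink',proj(c,[.4966,-.3074,.02])[0],45);print('pink',b[1],onz(c,[b[0]],.02))
c9=np.load('w9.npy',allow_pickle=True).item()
h=holes(c,80,105,90,500);h9=holes(c9,80,105,90,500)
a=min(h,key=lambda o:o[0][1]);a9=min(h9,key=lambda o:o[0][1]);print(a[2],onz(c,[a[0]],.0045),tri([(c,a[0]),(c9,a9[0])]))
# green yaw from w3,w2
for f,p in(('w3',(246,115)),('w2',(390,133))):
    w=np.load(f+'.npy',allow_pickle=True).item();hsv=cv2.cvtColor(w['image'],cv2.COLOR_BGR2HSV)
    m=((hsv[...,1]>90)&(hsv[...,0]>=28)&(hsv[...,0]<60)&(hsv[...,2]>140)).astype(np.uint8);z=np.zeros_like(m);cv2.circle(z,p,32,1,-1);m&=z
    k=max(cv2.findContours(m,cv2.RETR_EXTERNAL,cv2.CHAIN_APPROX_NONE)[0],key=cv2.contourArea)
    P=(onz(w,k[:,0],.042)[:,:2]*1e4).astype(np.float32);r=cv2.minAreaRect(P);print(f,r)
go(.5014,.285,.16,-18)
```

```text
pink 1407.5 [[ 0.4969991  -0.30937713  0.02      ]]
2156.5 [[ 0.5159122  -0.24667907  0.0045    ]] (array([ 0.51612272, -0.24667274,  0.0069228 ]), [[0.2, 0.0], [-0.2, -0.0]])
w3 ((5015.59521484375, 3035.09619140625), (321.08111572265625, 324.70538330078125), 56.673057556152344)
w2 ((5012.4912109375, 3031.021484375), (318.10211181640625, 323.31732177734375), 57.31544876098633)
t31.9 pos [ 0.4977 -0.3082  0.1583] phi -18.1 q6 -19 GO [ 565.2 -180.3   -2.7] turn -0.1 rows 14.2 0.0
```

Call:
servo_tool --plan "0.015 -0.005 0 0;0.045 -0.014 0 0;0.08 -0.025 0 0;0.117 -0.037 0 0;0.154 -0.049 0 0;0.191 -0.061 0 0;0.228 -0.073 0 0;0.265 -0.085 0 0;0.302 -0.096 0 0;0.339 -0.108 0 0;0.376 -0.12 0 0;0.4 -0.128 0 0"

```text
t: 32.9
tool_pos: [0.4968, 0.116, 0.1545]
orientation: [-2.539, -1.846, 0.004]
force: [-0.7, 0.5, 0.4]
opening: 0.0604
gripper_force: 0.0
```

```bash
python3 -c "
from m import *
go(.5014,.3033,.13,-33)"
```

```text
t32.9 pos [0.4968 0.116  0.1545] phi -18.0 q6 25 GO [179.6 -53.3  24.6] turn 15.0 rows 4.5 2.1
```

Call:
servo_tool --plan "0.03 -0.009 0.005 4;0.065 -0.02 0.01 8;0.1 -0.03 0.02 12;0.135 -0.041 0.024 15;0.165 -0.049 0.024 15;0.1795 -0.053 0.024 15;0.1795 -0.053 0.024 15;0.1795 -0.053 0.024 15;0.1795 -0.053 0.024 15"

```text
t: 33.65
tool_pos: [0.5038, 0.2983, 0.1317]
orientation: [2.761, 1.498, -0.003]
force: [0.1, -0.5, -0.2]
opening: 0.0604
gripper_force: 0.0
```

```bash
python3 -c "
from m import *
c=cam('wrist');cv2.imwrite('pics/w11.png',c['image']);b=blob(c,'gdot',proj(c,[.5014,.3033,.042])[0],12);print(b[:2],onz(c,[b[0]],.042))
go(.5014,.3033,.0385,-33)"
```

```text
((273.30877192982456, 208.60526315789474), 190.0) [[0.50135505 0.30301861 0.042     ]]
t33.7 pos [0.5041 0.298  0.132 ] phi -33.1 q6 59 GO [ 3.1 -5.1 93.5] turn -0.1 rows 2.2 0.0
```

View pics/w11.png

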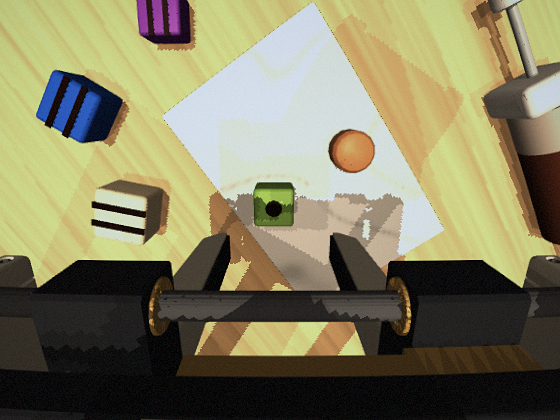

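Green at (273,205) is square to the jaws, dot at (273,209). Milk at (352,150) is untouched. Correct the offset and descend.

Call:
servo_tool --plan "0.0015 -0.003 0.015 0;0.0015 -0.0045 0.04 0;0.0015 -0.0045 0.06 0;0.0015 -0.0045 0.07 0;0.0015 -0.0045 0.07 0;0.0015 -0.0045 0.07 0"

```text
t: 34.2
tool_pos: [0.5015, 0.3021, 0.0627]
orientation: [2.762, 1.496, -0.002]
force: [-0.2, 0.1, -0.4]
opening: 0.0607
gripper_force: 0.0
```

```bash
python3 -c "
from m import *
go(.5014,.3031,.0395,-33)"
```

```text
t34.2 pos [0.5015 0.3021 0.0627] phi -33.1 q6 59 GO [ 0.8 -0.7 23.2] turn -0.1 rows 0.6 0.0
```

Call:
servo_tool --plan "0 0 0.012 0;0 0 0.019 0;0 0 0.023 0;0 0 0.023 0;0 0 0.023 0"

```text
t: 34.62
tool_pos: [0.5014, 0.303, 0.0395]
orientation: [-2.762, -1.498, 0.001]
force: [0.7, -0.4, -0.0]
opening: 0.0605
gripper_force: 0.0
```

Call:
servo_tool --plan "0 0 0 0;0 0 0 0;0 0 0 0;0 0 0 0;0 0 0 0;0 0 0 0" --grip 1 --grip_force 10

```text
t: 35.12
tool_pos: [0.5017, 0.3032, 0.04]
orientation: [-2.762, -1.498, -0.001]
force: [-0.3, 0.5, 1.7]
opening: 0.034
gripper_force: 10.0
```

Call:
servo_tool --plan "0 0 -0.015 0;0 0 -0.04 0;0 0 -0.07 0;0 0 -0.09 0;0 0 -0.1 0;0 0 -0.1 0;0 0 -0.1 0"

```text
t: 35.7
tool_pos: [0.5016, 0.303, 0.1394]
orientation: [2.762, 1.497, 0.0]
force: [-0.5, -0.3, -1.4]
opening: 0.034
gripper_force: 10.0
```

```bash
python3 -c "
from m import *
go(.516,-.2466,.142,-18)"
```

```text
t35.7 pos [0.5016 0.303  0.1394] phi -33.1 q6 59 GO [-452.8  312.    -2.7] turn -15.1 rows 13.2 2.1
```

Call:
servo_tool --plan "-0.015 0.01 0 -1;-0.04 0.028 0 -3;-0.07 0.048 0 -5;-0.1 0.069 0 -7;-0.13 0.09 0 -9;-0.16 0.11 0 -11;-0.19 0.131 0 -13;-0.22 0.152 0 -15;-0.25 0.172 0 -15;-0.28 0.193 0 -15;-0.31 0.214 0 -15;-0.335 0.231 0 -15"

```text
t: 36.7
tool_pos: [0.5107, -0.1058, 0.1372]
orientation: [-2.541, -1.843, 0.004]
force: [1.3, 0.2, -0.9]
opening: 0.0338
gripper_force: 10.0
```

```bash
python3 -c "
from m import *
go(.516,-.2466,.09,-18)"
```

```text
t36.7 pos [ 0.5107 -0.1058  0.1372] phi -18.1 q6 1 GO [-132.2   48.9   47.1] turn -0.1 rows 3.6 0.0
```

Call:
servo_tool --plan "-0.03 0.011 0 0;-0.06 0.022 0 0;-0.09 0.033 0 0;-0.115 0.043 0.01 0;-0.128 0.048 0.03 0;-0.132 0.049 0.055 0;-0.132 0.049 0.075 0;-0.132 0.049 0.085 0;-0.132 0.049 0.09 0;-0.132 0.049 0.09 0;-0.132 0.049 0.09 0;-0.132 0.049 0.09 0"

```text
t: 37.7
tool_pos: [0.5191, -0.2446, 0.0511]
orientation: [2.541, 1.845, 0.001]
force: [1.0, -0.6, -0.2]
opening: 0.0337
gripper_force: 10.0
```

```bash
python3 -c "
from m import *
go(.516,-.2466,.032,-18)"
```

```text
t37.7 pos [ 0.5191 -0.2446  0.0511] phi -18.0 q6 -12 GO [-2.8 -2.3 19.1] turn -0.0 rows 0.5 0.0
```

Call:
servo_tool --plan "-0.001 -0.001 0.005 0;-0.002 -0.002 0.01 0;-0.002 -0.002 0.014 0;-0.002 -0.002 0.016 0;-0.002 -0.002 0.017 0;-0.002 -0.002 0.017 0;-0.002 -0.002 0.017 0"

```text
t: 38.28
tool_pos: [0.5156, -0.2457, 0.0327]
orientation: [-2.543, -1.845, 0.0]
force: [-0.7, -0.2, -0.8]
opening: 0.0336
gripper_force: 10.0
```

Call:
servo_tool --plan "0 0 0.0005 0;0 0 0.001 0;0 0 0.001 0;0 0 0.001 0"

```text
t: 38.62
tool_pos: [0.5158, -0.2458, 0.032]
orientation: [2.542, 1.845, 0.0]
force: [0.7, -0.6, 0.7]
opening: 0.034
gripper_force: 10.0
```

Call:
servo_tool --plan "0 0 0.0003 0;0 0 0.0006 0;0 0 0.0006 0;0 0 0.0006 0"

```text
t: 38.95
tool_pos: [0.5158, -0.2458, 0.0319]
orientation: [2.542, 1.845, 0.0]
force: [-2.0, 0.8, 6.8]
opening: 0.0343
gripper_force: 10.0
```

Contact. Release, and retreat to check.

Call:
servo_tool --plan "0 0 0 0;0 0 0 0;0 0 0 0;0 0 0 0" --grip -0.3

```text
t: 39.28
tool_pos: [0.5154, -0.2456, 0.0309]
orientation: [-2.542, -1.845, 0.0]
force: [0.2, -0.1, 0.3]
opening: 0.056
gripper_force: 0.0
```

Call:
servo_tool --plan "0 0 -0.01 0;0 0 -0.03 0;0 0 -0.06 0;0 0 -0.09 0;0 0 -0.12 0;-0.02 0 -0.14 0;-0.05 0 -0.16 0;-0.08 0 -0.18 0;-0.1 0 -0.18 0;-0.1 0 -0.18 0;-0.1 0 -0.18 0"

```text
t: 40.2
tool_pos: [0.4842, -0.3416, 0.2118]
orientation: [2.544, 1.842, 0.001]
force: [-1.0, -0.1, -1.1]
opening: 0.0602
gripper_force: 0.0
```

```bash
python3 -c "
from m import *
c=cam('wrist');t=cam('top')
a=cv2.resize(t['image'][180:300,90:460],None,fx=2,fy=2);im=np.zeros((240+260,740,3),np.uint8);im[:240]=a;im[240:,:560]=c['image'][:260];cv2.imwrite('pics/fin.png',im)
b=blob(c,'gdot',proj(c,[.516,-.2466,.034])[0],10);print('gdot',b[1],onz(c,[b[0]],.034))
b=blob(c,'pink',proj(c,[.4966,-.3074,.02])[0],35);print('pink',b[1],onz(c,[b[0]],.02))
"
```

```text
gdot 2.0 [[ 0.51208882 -0.24912941  0.034     ]]
pink 1043.0 [[ 0.4976275  -0.30878362  0.02      ]]
```

View pics/fin.png

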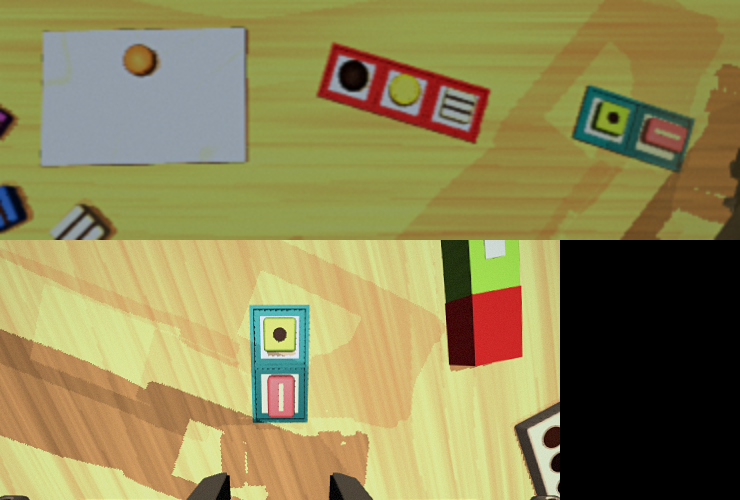

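All five stand centred in their compartments: red box with dark (353,75), gold (404,89) and ivory (458,105), teal box with green (611,117) and pink (664,134). The milk dome is still on the slab and nothing is touching the robot.

```bash
python3 -c "
from plant import robot
print(robot.close_job())"
```

```text
the job is handed in; nothing more can be done
None
```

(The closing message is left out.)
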